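Post two broken vials into the glass-waste bin

ROBOT

A 6-joint arm with a two-finger parallel gripper is mounted at the origin on a cart in front of the work surface, level with it; the furniture and walls round the work are solid. World frame = base frame: x ahead of the robot, y to its left, z up, the work surface at z = 0. Lengths are in m, angles in rad, forces in N, time in s.
With the tool pointing down it reaches from about 0.35 to 1 m from the base axis. Payload 7.1 kg.
Tool frame: the origin (TCP) lies midway between the tips of the shut fingers; the grasp point (between the pads) lies 19 mm behind it; z points along the fingers, y is the line along which they close (so a half turn about z gives the same grasp; the last joint's range is limited). The gripper opens to 85 mm and grips with 20 to 120 N. Pads are 22 mm wide; open, the fingers measure 114 mm over their backs; the gripper's body (76 mm by 85 mm) begins 54 mm behind the grasp point. The pads swing forward as they close: fully open they stand 13 mm farther back than shut.
Start: joints at [-1.17, 0.423, 1.63, -0, 1.089, -0.019], TCP at [0.255, -0.571, 0.231] pointing down, gripper open.
Joint ranges: [-3, 3], [-0.9, 2.11], [0.09, 2.58], [-1.31, 4.45], [0.11, 2.69], [-2.54, 2.54]. Speed limits (rad/s): [2.39, 2.39, 3.01, 3.14, 3.14, 3.14].

INTERFACE

Orientations are given as a rotation vector (axis times angle).
In Python, from plant import env, viewer gives the robot as it stands. The module is installed in compiled form; this text tells all that it offers.
- The arm moves only by the tool servo_tool, never from a script. Its arguments are lists of equal length, an entry for each row: "claw": the finger opening in mm, from 0 to 85.4; "delta_pos": the shift along the tool's x, y, z in mm, a list of three; "delta_rot": the turn, a rotation vector about the tool's x, y, z in rad, a list of three. In form: {"claw": [claw, ...], "delta_pos": [[tx, ty, tz], ...], "delta_rot": [[rx, ry, rz], ...]}. A call has 1 to 5 rows; each row shifts and turns the commanded pose from where the row before left it, along the tool's axes as they then stand; what a row does not reach is not made up. A row lasts 1/8 s, in which the tool goes at most 62.5 mm and 10.7 degrees, less where a joint would pass 70% of its speed; a pose out of reach is approached as far as the arm can. A call is refused whole if a number of a shift passes 62.5 or a number of a turn 0.188, either way. A call with a gripper value outside its range is refused whole. The fingers move at their own pace and stop on an object; "newtons" is the grip in N (left out, the last holds). Time passes only in rows, so rows that do not move let the fingers close. It gives the time, the measured TCP pose, the force, the opening and the grip force at its end, in the units of the state.
- env.observe(): the state, without advancing time (a new reading comes with each control period).
- viewer.grab_frame(name): name is "side" or "top"; returns the picture (420x560x3 uint8, red, green, blue); there is no depth.
- viewer.camera_info(name): a dict with "fx", "fy", "cx", "cy" (pixels), "cam_to_world" (4x4, takes a point from camera to world coordinates). Camera axes: x right, y down, z forward; pixel columns grow to the right and rows downward; lengths in m; the calibration is good to about 2 mm. A picture is of the moment at which its call begins. camera_info takes no time and is no camera call.
- env.hand_in(): hands the job in; it is judged then, once.
The state is a dict: "time": time; "joint_positions": joint angles; "qd": joint speeds; "tau": joint torques, N m; "ee_pos": TCP position; "eef_rot": TCP orientation; "ft_force": force on the tool from outside, world axes, zero at the start; "moment": the same for the moment, N m; "finger_gap": opening from 0.0 (shut) to 1.0 (fully open); "finger_force": force on a finger pad.
Only numpy, scipy, OpenCV 4.12 (cv2) and the standard library are available. Lean on these libraries where they do the work, as an engineer would, in place of code of your own. Each camera call takes 0.05 s, during which the arm holds its last target. There are 200 camera calls.

TASK

Two of the four vials standing in the shallow tray have snapped off short and lost their caps. Post both broken vials into the glass-waste bin through the sprung flap in its top, keeping the flap pushed down while you let each one go so that it drops inside, and then slide the bin's closure plate fully home over the flap. Leave the two whole, capped vials standing where they are.

Things in the scene. Friction and masses are not known exactly. Their poses are not given: they have to be found in the camera images.
- bin: Glass-waste bin, grey steel box with a bare steel top, fixed to the worktop: 160 (its x) x 170 (its y) x 170 mm high; a carrying handle sticks out 21 mm on each y side, about 115 mm up. Origin: centre of its underside; z up; -x is its front with a blank label, turned more or less to the robot. Empty; floor 10 mm above the worktop; inside not visible.
- bin_slot (a point): Centre of the rectangular slot in the bin's top, level with the top surface (170 mm over the worktop), 24 mm in front (-x) of the bin's centre. Axes as the bin's. The slot is 48 mm along x and 130 mm along y, so fingers that close along y pass in with room to open. The sprung flap closes it from below.
- flap (a joint): Flap angle: 0 shut, 1.35 rad fully down. Dark steel plate 51 x 134 mm, 3 mm below the top surface, hinged 26 mm to +x of the slot centre; its front edge swings down into the bin. Springs shut with 0.5 to 1.5 N and throws out or jams a vial let go too high; fingertips at least 50 mm below the top surface (best 3 mm in front of the slot centre) hold it 1.2 rad open, so the vial drops.
- closure (a joint): Travel of the closure plate, a steel plate 54 x 142 mm that slides in two rails (outer height 7 mm above the top surface) on the bin's top towards the bin's front (-x): 0 = parked behind the slot, 0.054 m = fully home over the slot, where it meets an end stop. It slides with 1.5 N of friction and stays where it is left.
- closure_tab (a point): Middle of the upper end of the black ribbed tab that stands on the closure plate near its rear edge, 23 mm above the bin's top surface (the plate itself rises 3.5 mm above it). The tab is 10 mm thick (bin's x) and 44 mm wide (bin's y): push it from behind with shut fingers or pinch it. Axes as the bin's; it moves to the bin's -x as the plate closes.
- tray: Shallow grey plastic tray, 170 x 170 mm, rim 7 mm high, floor 3 mm above the worktop; fixed. Origin: centre of its underside. The four vials stand on its floor, one in each quarter, about 42 mm from the middle in x and y; which vial is in which quarter varies.
- broken_a: Broken vial: the lower part of a glass vial with a jagged rim and a blank white label band, no cap; 18 mm across, 34 mm high, 18 g. Origin: centre of its underside; z up along its axis.
- broken_b: The other broken vial: as broken_a, 18 mm across, 34 mm high, jagged rim, no cap. Origin: centre of its underside; z up along its axis.
- vial_x: Whole sample vial with its screw cap on, 22 mm across, 54 mm high, standing. Origin: centre of its underside; z up. To be left alone.
- vial_y: Another whole sample vial with its screw cap on, 22 mm across, 54 mm high, standing. Origin: centre of its underside; z up. To be left alone.

How it is judged:
By the outcome, as a careful person would: the job done as asked, in the order asked, and still so for the second after the job is handed in, with the robot touching nothing.
It also fails if it takes over 64 s, if anything falls off the work surface, if the arm or the gripper's body presses on something with over 40 N, if the wrist force passes 120 N, or if a joint passes its speed limit or range.

## Working session

There is one attempt and no reset: what is moved stays moved. The work goes in short steps, Python scripts to look and compute and a tool call to move; the robot and the scene stay as the last step left them, time stands still between calls to the robot, and variables do not carry over. Pictures are saved under pics/ and viewed, at most 10 in all, crops included, and the job is handed in when it is done.

Besides the shell and the picture viewer there is one more tool, called after ">>>" as a command line: name --argument value ..., lists and objects as JSON in quotes. servo_tool: Moves the arm, as the interface text tells. Its arguments: {"type":"object","properties":{"claw":{"type":"array","items":{"type":"number"}},"delta_pos":{"type":"array","items":{"type":"array","items":{"type":"number"}}},"delta_rot":{"type":"array","items":{"type":"array","items":{"type":"number"}}},"newtons":{"type":"number"}},"required":["claw","delta_pos","delta_rot"]}

```bash
mkdir -p pics; python3 - <<'E'
from plant import env, viewer
import cv2
s=env.observe(); print(s)
for n in("top","side"):
    cv2.imwrite(f"pics/{n}0.png",viewer.grab_frame(n)[:,:,::-1]); print(n,viewer.camera_info(n))
E
```

```text
{'time': 0.0, 'joint_positions': array([-1.17002950e+00,  4.23868335e-01,  1.63068315e+00,  1.66799162e-05,
        1.08858698e+00, -1.90193685e-02]), 'qd': array([-0.00048876,  0.00103028, -0.00087161, -0.00065699,  0.00085954,
        0.00133683]), 'tau': array([ 1.92402331e-04, -5.57376122e+01, -2.81746835e+01, -5.28222074e-05,
        7.35568145e-03, -5.36377769e-06]), 'ee_pos': array([ 0.25453386, -0.57022996,  0.23053121]), 'eef_rot': array([-3.07116007e+00, -6.54238903e-01,  4.37667123e-04]), 'ft_force': array([-0.39743315, -0.17194803,  0.27835394]), 'moment': array([ 0.00127207,  0.06624406, -0.0088103 ]), 'finger_force': 0.0, 'finger_gap': 0.9973985908757226}
top {'fx': 514.1453970074998, 'fy': 514.1453970074998, 'cx': 280.04634580148564, 'cy': 209.61118367687715, 'cam_to_world': array([[-0.07756693, -0.9735426 ,  0.21493759,  0.30141525],
       [-0.99698582,  0.07539155, -0.01831342, -0.02151283],
       [ 0.00162441, -0.21571025, -0.97645607,  1.18745116],
       [ 0.        ,  0.        ,  0.        ,  1.        ]])}
side {'fx': 455.0276562608852, 'fy': 455.0276562608852, 'cx': 281.3514942984705, 'cy': 204.92036119364744, 'cam_to_world': array([[-0.999198  ,  0.03515243, -0.01917469,  0.52842351],
       [ 0.03683796,  0.61929995, -0.78428983,  0.785664  ],
       [-0.0156948 , -0.78436719, -0.62009821,  0.81311492],
       [ 0.        ,  0.        ,  0.        ,  1.        ]])}
```

View pics/top0.png

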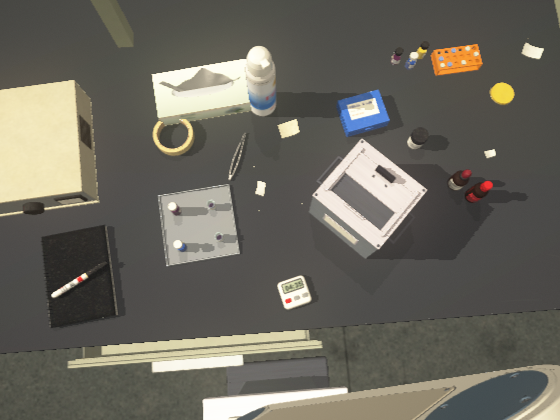

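View pics/side0.png

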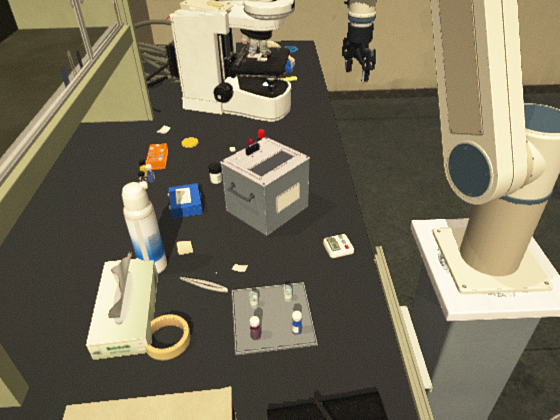

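The top view shows the broken vials near (211,205) and (219,237), and the capped ones near (174,209) and (180,246). The bin top is centred near (368,195), with the black tab at (385,174). Next I'll zoom in for precise features.

```bash
python3 - <<'E'
import cv2, numpy as np
t=cv2.imread("pics/top0.png"); s=cv2.imread("pics/side0.png")
def crop(im,x,y,w,h,k): return cv2.resize(im[y:y+h,x:x+w],None,fx=k,fy=k,interpolation=cv2.INTER_CUBIC)
a=crop(t,155,180,90,90,4.4444); b=crop(t,305,135,130,130,400/130)
c=crop(s,230,280,90,45,4.4444); d=crop(s,215,130,100,50,4)
cv2.imwrite("pics/crop0.png",np.vstack([np.hstack([a[:400,:400],b[:400,:400]]),np.hstack([c[:200,:400],d[:200,:400]])]))
E
```

```text
(no output)
```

View pics/crop0.png

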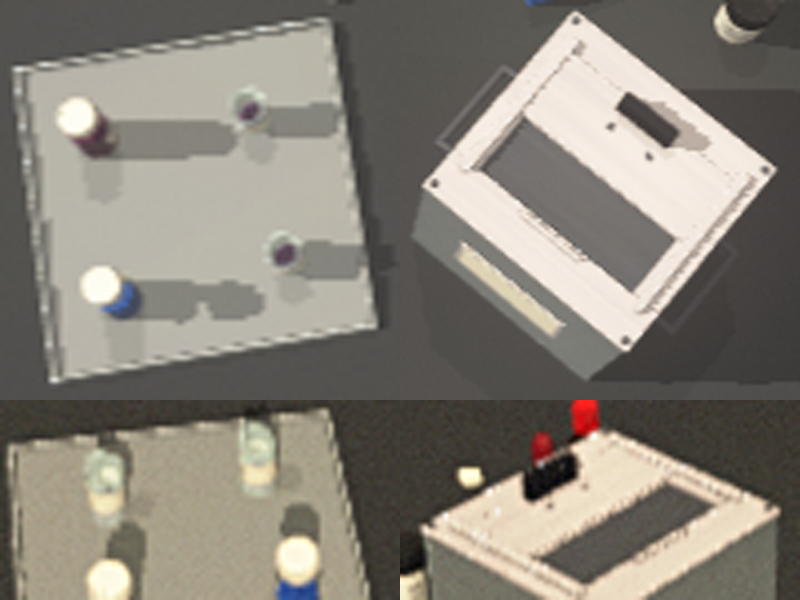

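The enlarged views show the broken rims at crop (250,108) and (284,250), the bin top corners at crop (575,12), (775,170), (627,343) and (433,183), and the tab top near (647,112). I'll cast rays from these.

```bash
cat >h.py <<'E'
from plant import env, viewer
import numpy as np, cv2
from scipy.spatial.transform import Rotation as R
def ray(n,p):
    c=viewer.camera_info(n);M=c["cam_to_world"]
    return M[:3,3],M[:3,:3]@np.array([(p[0]-c["cx"])/c["fx"],(p[1]-c["cy"])/c["fy"],1])
def pl(n,p,z):
    o,d=ray(n,p);return (o+d*(z-o[2])/d[2])[:3]
def tri(p,q):
    (a,d),(b,e)=ray("top",p),ray("side",q)
    t=np.linalg.lstsq(np.c_[d,-e],b-a,rcond=None)[0];P,Q=a+d*t[0],b+e*t[1];return (P+Q)/2,np.linalg.norm(P-Q)
def uc(p,k,o):return [(p[0]+.5)/k-.5+o[0],(p[1]+.5)/k-.5+o[1]]
E
python3 - <<'E'
from h import *
np.set_printoptions(precision=4,suppress=True)
K=4.4444
A=lambda x,y:uc((x,y),K,(155,180)); B=lambda x,y:uc((x-400,y),400/130,(305,135))
C=lambda x,y:uc((x,y-400),K,(230,280)); D=lambda x,y:uc((x-400,y-400),4,(215,130))
for r,f in(((250,108),(105,470)),((284,250),(259,440))):
    print("rim top",pl("top",A(*r),.036),"side", pl("side",C(f[0],f[1]),.030), tri(A(*r),C(*f)))
for p in((105,515),(259,488)): print("base front side",pl("side",C(*p),.003))
for p in((82,117),(100,287)): print("cap top",pl("top",A(*p),.057))
for z,q in((.007,((14,70),(330,18),(378,326),(53,381))),):
    c=[pl("top",A(*p),z) for p in q]; print("tray",np.mean(c,0),[np.linalg.norm(c[i]-c[i-1]) for i in range(4)])
tc=[(575,12),(775,170),(627,350),(426,185)]
c=np.array([pl("top",B(*p),.170) for p in tc]);print("bin top corners",c,np.mean(c,0)); print([np.linalg.norm(c[i]-c[i-1]) for i in range(4)])
x=(c[0]+c[1]-c[2]-c[3]);print("yaw x",np.arctan2(x[1],x[0])); y=(c[0]+c[3]-c[1]-c[2]);print("yaw y",np.arctan2(y[1],y[0])-np.pi/2)
sc=[pl("side",D(*p),.170) for p in((612,431),(822,525),(583,602-4),(778,512))];print("side corners (rear -y?, ...)",np.array(sc))
sl=np.array([pl("top",B(*p),.170) for p in((527,120),(673,240),(635,293),(483,170))]);print("slot",sl,sl.mean(0))
print("tab",pl("top",B(648,119),.193), [pl("top",B(*p),.193) for p in((622,95),(678,132))])
for f in ((523,462),(575,450)): print("tabside",pl("side",D(*f),.193))
E
```

```text
rim top [0.5805 0.1144 0.036 ] side [0.5785 0.1153 0.03  ] (array([0.5801, 0.1153, 0.0307]), np.float64(0.003384433346694572))
rim top [0.5049 0.1007 0.036 ] side [0.5007 0.0996 0.03  ] (array([0.5031, 0.1015, 0.0331]), np.float64(0.004675310772369894))
base front side [0.5799 0.1215 0.003 ]
base front side [0.5013 0.108  0.003 ]
cap top [0.5773 0.1971 0.057 ]
cap top [0.4896 0.191  0.057 ]
tray [0.5422 0.1496 0.007 ] [np.float64(0.16796067923908675), np.float64(0.1699454069750939), np.float64(0.1680680258780517), np.float64(0.1697806123842966)]
bin top corners [[ 0.6639 -0.2223  0.17  ]
 [ 0.5434 -0.3425  0.17  ]
 [ 0.4312 -0.2301  0.17  ]
 [ 0.551  -0.1102  0.17  ]] [ 0.5474 -0.2263  0.17  ]
[np.float64(0.15903432928554737), np.float64(0.17020490111231504), np.float64(0.15878088105380017), np.float64(0.16943951689850661)]
yaw x -0.7841428500557345
yaw y -0.786138254436316
side corners (rear -y?, ...) [[ 0.5358 -0.3356  0.17  ]
 [ 0.4014 -0.2059  0.17  ]
 [ 0.5563 -0.1328  0.17  ]
 [ 0.4285 -0.2233  0.17  ]]
slot [[ 0.5905 -0.1817  0.17  ]
 [ 0.5014 -0.2689  0.17  ]
 [ 0.4681 -0.2397  0.17  ]
 [ 0.5583 -0.1489  0.17  ]] [ 0.5296 -0.2098  0.17  ]
tab [ 0.5785 -0.2571  0.193 ] [array([ 0.5961, -0.2421,  0.193 ]), array([ 0.5682, -0.2756,  0.193 ])]
tabside [ 0.5948 -0.2586  0.193 ]
tabside [ 0.5605 -0.2719  0.193 ]
```

```bash
cat >>h.py <<'E'
CB=np.array([.5474,-.2263]);YB=-.785
def bl(x,y=0):return CB+np.array([[np.cos(YB),-np.sin(YB)],[np.sin(YB),np.cos(YB)]])@[x,y]
def go(p):
    """tool-frame shift [mm] to world point p, and turn to down + tool y along bin y"""
    s=env.observe();T=R.from_rotvec(s["eef_rot"]);best=None
    for a in(0,np.pi):
        G=R.from_euler("z",YB+a)*R.from_euler("x",np.pi)
        v=(T.inv()*G).as_rotvec()
        if best is None or np.linalg.norm(v)<np.linalg.norm(best):best=v
    print("t%.2f"%s["time"],"pos",s["ee_pos"].round(4),"shift",(T.inv().apply(np.r_[p]-s["ee_pos"])*1e3).round(1),"turn",best.round(3),"q",s["joint_positions"].round(2),"F",s["ft_force"].round(1),"gap",round(85.4*s["finger_gap"],1))
E
python3 -c "
from h import *
T=R.from_rotvec(env.observe()['eef_rot']);print(T.as_matrix().round(3))
go([.580,.1137,.12]);print(bl(-.027))"
```

```text
[[ 0.913  0.408 -0.001]
 [ 0.408 -0.913  0.001]
 [ 0.    -0.001 -1.   ]]
t0.10 pos [ 0.2546 -0.5703  0.2306] shift [ 575.9 -491.8  111.3] turn [-1.000e-03  1.000e-03  1.205e+00] q [-1.17  0.42  1.63 -0.    1.09 -0.02] F [-1.   1.6 -0. ] gap 85.6
[ 0.52830052 -0.20721572]
```

>>> servo_tool --claw '[60,60,60,60,60]' --delta_pos '[[0,0,-40],[0,0,-40],[0,0,0],[0,0,0],[0,0,0]]' --delta_rot '[[0,0,-0.18],[0,0,-0.18],[0,0,-0.18],[0,0,-0.18],[0,0,-0.18]]' --newtons 25

```text
time: 0.72
ee_pos: [0.2546, -0.5704, 0.311]
eef_rot: [-2.476, -1.933, -0.0]
ft_force: [0.1, -0.5, 0.6]
finger_gap: 0.707
finger_force: 0.0
```

>>> servo_tool --claw '[60,60,60,60,60]' --delta_pos '[[0,0,0],[0,0,0],[0,0,0],[0,0,0],[0,0,0]]' --delta_rot '[[0,0,-0.18],[0,0,-0.18],[0,0,-0.18],[0,0,-0.18],[0,0,-0.18]]'

```text
time: 1.35
ee_pos: [0.2547, -0.5704, 0.3108]
eef_rot: [-1.389, -2.817, -0.001]
ft_force: [0.4, -0.7, -0.1]
finger_gap: 0.706
finger_force: 0.0
```

```bash
sed -i 's/for a in(0,np.pi)/for a in(np.pi,)/' h.py; python3 -c "
from h import *
go([.580,.1137,.12])"
```

```text
t1.35 pos [ 0.2547 -0.5704  0.3108] shift [344.2 674.7 191.3] turn [ 0.    -0.001 -0.131] q [-1.17  0.35  1.55  0.    1.24 -1.82] F [ 0.4 -0.7 -0.1] gap 60.3
```

>>> servo_tool --claw '[60,60,60,60,60]' --delta_pos '[[0,0,0],[18,51,0],[18,51,0],[18,51,0],[18,51,0]]' --delta_rot '[[0,0,-0.131],[0,0,0],[0,0,0],[0,0,0],[0,0,0]]'

```text
time: 1.98
ee_pos: [0.3495, -0.3743, 0.311]
eef_rot: [-1.21, -2.899, -0.0]
ft_force: [0.3, -0.5, 0.6]
finger_gap: 0.704
finger_force: 0.0
```

>>> servo_tool --claw '[60,60,60,60,60]' --delta_pos '[[18,51,0],[18,51,0],[18,51,0],[18,51,0],[18,51,0]]' --delta_rot '[[0,0,0],[0,0,0],[0,0,0],[0,0,0],[0,0,0]]'

```text
time: 2.6
ee_pos: [0.4675, -0.131, 0.3112]
eef_rot: [-1.21, -2.899, 0.0]
ft_force: [0.4, -0.4, 0.1]
finger_gap: 0.701
finger_force: 0.0
```

```bash
python3 -c "
from h import *
go([.580,.1137,.10])"
```

```text
t2.60 pos [ 0.4675 -0.131   0.3112] shift [ 94.9 252.1 211.2] turn [-0.    -0.    -0.006] q [-0.3   0.12  1.85 -0.    1.17 -1.08] F [ 0.4 -0.4  0.1] gap 59.8
```

>>> servo_tool --claw '[60,60,60,60,60]' --delta_pos '[[19,50.4,10],[19,50.4,10],[19,50.4,20],[19,50.4,30],[19,50.4,30]]' --delta_rot '[[0,0,-0.006],[0,0,0],[0,0,0],[0,0,0],[0,0,0]]'

```text
time: 3.22
ee_pos: [0.5788, 0.1143, 0.2103]
eef_rot: [1.201, 2.903, 0.0]
ft_force: [1.2, -0.1, 1.0]
finger_gap: 0.703
finger_force: 0.0
```

>>> servo_tool --claw '[60,60,60,60]' --delta_pos '[[0,0,50],[0,0,40],[0,0,21],[0,0,0]]' --delta_rot '[[0,0,0],[0,0,0],[0,0,0],[0,0,0]]'

```text
time: 3.72
ee_pos: [0.5767, 0.1123, 0.0983]
eef_rot: [-1.2, -2.899, 0.004]
ft_force: [-0.1, 0.2, 0.4]
finger_gap: 0.7
finger_force: 0.0
```

```bash
python3 - <<'E'
from h import *
go([.580,.1137,.008])
t=viewer.grab_frame("top")[:,:,::-1];s=viewer.grab_frame("side")[:,:,::-1]
def crop(im,x,y,w,h,k): return cv2.resize(im[y:y+h,x:x+w],None,fx=k,fy=k,interpolation=cv2.INTER_CUBIC)
cv2.imwrite("pics/g1.png",np.hstack([crop(t,150,150,100,120,4),crop(s,220,240,100,120,4)]))
E
```

```text
t3.73 pos [0.5767 0.1123 0.0983] shift [-1.6  3.6 90.3] turn [-0.004 -0.003  0.   ] q [ 0.17  0.55  1.79  0.    0.81 -0.61] F [-0.1  0.2  0.4] gap 59.8
```

View pics/g1.png

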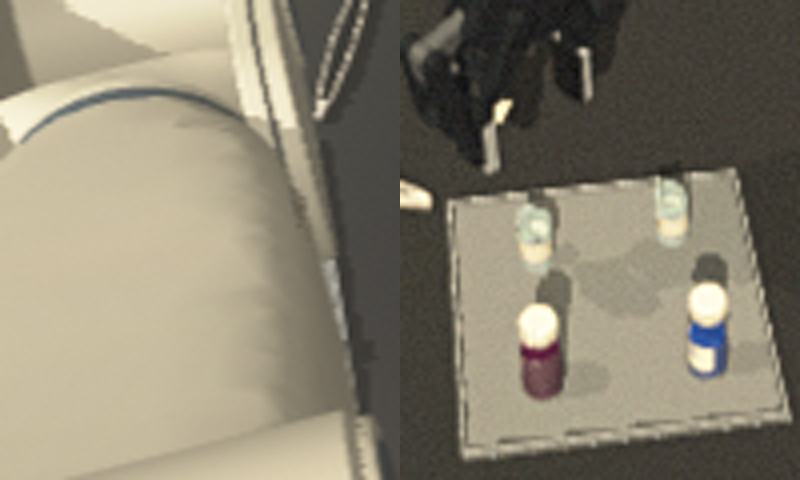

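The top view is blocked by the arm. In the side view the fingertips are at crop (490,170) and (587,100), behind and above broken_a at (535,237). I'll check that the projection agrees before descending.

```bash
python3 - <<'E'
from h import *
c=viewer.camera_info("side");M=np.linalg.inv(c["cam_to_world"])
for p in([.5767,.1123,.105],[.5767+.0212,.1123+.0212,.105],[.5767-.0212,.1123-.0212,.105],[.58,.1137,.037],[.58,.1137,.003]):
    q=M[:3,:3]@p+M[:3,3];u=np.array([c["fx"]*q[0]/q[2]+c["cx"],c["fy"]*q[1]/q[2]+c["cy"]]);print(p,((u-[220,240])*4+[400,0]).round())
E
```

```text
[0.5767, 0.1123, 0.105] [529. 124.]
[0.5979, 0.1335, 0.105] [488. 155.]
[0.5555, 0.0911, 0.105] [569.  93.]
[0.58, 0.1137, 0.037] [530. 211.]
[0.58, 0.1137, 0.003] [533. 251.]
```

>>> servo_tool --claw '[60,60,60]' --delta_pos '[[-1.6,3.6,25],[0,0,15],[0,0,0]]' --delta_rot '[[-0.004,-0.003,0],[0,0,0],[0,0,0]]'

```text
time: 4.2
ee_pos: [0.5815, 0.1138, 0.06]
eef_rot: [1.2, 2.9, 0.003]
ft_force: [0.7, -0.5, 0.5]
finger_gap: 0.7
finger_force: 0.0
```

```bash
python3 -c "
from h import *
go([.580,.1137,.008])"
```

```text
t4.20 pos [0.5815 0.1138 0.06  ] shift [ 1.1 -1.3 52. ] turn [0.003 0.002 0.   ] q [ 0.17  0.61  1.79 -0.    0.73 -0.61] F [ 0.7 -0.5  0.5] gap 59.8
```

>>> servo_tool --claw '[60,60,60,60]' --delta_pos '[[0.5,-1,20],[0,0,20],[0,0,12],[0,0,0]]' --delta_rot '[[0.003,0.002,0],[0,0,0],[0,0,0],[0,0,0]]'

```text
time: 4.7
ee_pos: [0.5801, 0.1135, 0.0068]
eef_rot: [-1.201, -2.902, 0.001]
ft_force: [-0.0, 0.3, 0.5]
finger_gap: 0.704
finger_force: 0.0
```

>>> servo_tool --claw '[15,10,10,10,10]' --delta_pos '[[0,0,0],[0,0,0],[0,0,0],[0,0,0],[0,0,0]]' --delta_rot '[[0,0,0],[0,0,0],[0,0,0],[0,0,0],[0,0,0]]'

```text
time: 5.32
ee_pos: [0.5816, 0.1137, 0.009]
eef_rot: [1.2, 2.901, 0.002]
ft_force: [-0.1, -0.4, 6.2]
finger_gap: 0.2
finger_force: 24.9
```

>>> servo_tool --claw '[10,10,10,10,10]' --delta_pos '[[0,0,-15],[0,0,-40],[0,0,-60],[0,0,-60],[0,0,-60]]' --delta_rot '[[0,0,0],[0,0,0],[0,0,0],[0,0,0],[0,0,0]]'

```text
time: 5.95
ee_pos: [0.5803, 0.1136, 0.2461]
eef_rot: [1.201, 2.901, 0.001]
ft_force: [1.4, 0.2, -0.2]
finger_gap: 0.2
finger_force: 24.5
```

```bash
python3 -c "
from h import *
go([*bl(-.027),.26])
cv2.imwrite('pics/c1.png',viewer.grab_frame('side')[:,:,::-1])"
```

```text
t5.95 pos [0.5803 0.1136 0.2461] shift [-189.9 -263.7  -14.1] turn [0.001 0.001 0.   ] q [ 0.17  0.36  1.7  -0.    1.09 -0.61] F [ 1.4  0.2 -0.2] gap 17.1
```

View pics/c1.png

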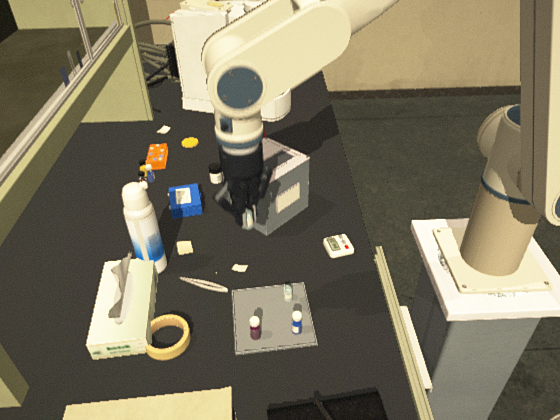

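The side view shows broken_a held in the fingers at about (248,218). The other three vials still stand in the tray. Next is the carry to the bin.

>>> servo_tool --claw '[10,10,10,10,10]' --delta_pos '[[-20,-28,-15],[-36,-50,-5],[-36,-50,0],[-36,-50,0],[-36,-50,0]]' --delta_rot '[[0,0,0],[0,0,0],[0,0,0],[0,0,0],[0,0,0]]'

```text
time: 6.62
ee_pos: [0.5349, -0.1653, 0.2639]
eef_rot: [1.2, 2.901, 0.001]
ft_force: [0.8, 0.2, 0.1]
finger_gap: 0.201
finger_force: 24.5
```

>>> servo_tool --claw '[10,10,10]' --delta_pos '[[-18,-25,0],[-8,-11,0],[0,0,0]]' --delta_rot '[[0,0,0],[0,0,0],[0,0,0]]'

```text
time: 7.0
ee_pos: [0.5285, -0.2075, 0.2634]
eef_rot: [1.202, 2.901, 0.001]
ft_force: [-0.1, 0.4, 0.5]
finger_gap: 0.202
finger_force: 24.6
```

```bash
python3 -c "
from h import *
go([*bl(-.027),.112])"
```

```text
t7.00 pos [ 0.5285 -0.2075  0.2634] shift [ 5.000e-01 -1.000e-01  1.514e+02] turn [ 0.001  0.001 -0.001] q [-0.4   0.3   1.73  0.    1.11 -1.18] F [-0.1  0.4  0.5] gap 17.2
```

>>> servo_tool --claw '[10,10,10,10,10]' --delta_pos '[[0,0,40],[0,0,35],[0,0,20],[0,0,15],[0,0,10]]' --delta_rot '[[0,0,0],[0,0,0],[0,0,0],[0,0,0],[0,0,0]]'

```text
time: 7.62
ee_pos: [0.5292, -0.2065, 0.143]
eef_rot: [1.199, 2.902, 0.001]
ft_force: [-0.5, 0.4, 1.8]
finger_gap: 0.203
finger_force: 26.0
```

```bash
python3 -c "
from h import *
go([*bl(-.027),.112])
s=viewer.grab_frame('side')[:,:,::-1];cv2.imwrite('pics/d1.png',cv2.resize(s[100:240,190:330],None,fx=4,fy=4,interpolation=cv2.INTER_CUBIC))"
```

```text
t7.62 pos [ 0.5292 -0.2065  0.143 ] shift [ 0.2 -1.2 31. ] turn [0.001 0.001 0.001] q [-0.39  0.46  1.82  0.    0.86 -1.18] F [-0.5  0.4  1.8] gap 17.4
```

View pics/d1.png

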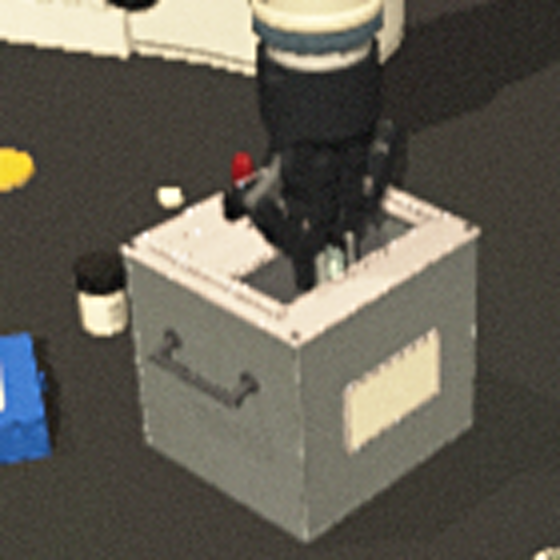

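The fingers, with the vial at crop (333,262), are centred in the slot and the flap is pushed down. I'll go deeper and release.

>>> servo_tool --claw '[10,10,10,10]' --delta_pos '[[0,-1,15],[0,0,12],[0,0,5],[0,0,0]]' --delta_rot '[[0,0,0],[0,0,0],[0,0,0],[0,0,0]]'

```text
time: 8.18
ee_pos: [0.5273, -0.2078, 0.1104]
eef_rot: [-1.201, -2.902, -0.001]
ft_force: [-1.7, 0.7, -2.1]
finger_gap: 0.2
finger_force: 25.5
```

>>> servo_tool --claw '[40,40,40,40,40]' --delta_pos '[[0,0,0],[0,0,0],[0,0,0],[0,0,0],[0,0,0]]' --delta_rot '[[0,0,0],[0,0,0],[0,0,0],[0,0,0],[0,0,0]]'

```text
time: 8.8
ee_pos: [0.5282, -0.2082, 0.1114]
eef_rot: [1.201, 2.901, 0.001]
ft_force: [-1.7, 0.7, 0.6]
finger_gap: 0.469
finger_force: 0.8
```

```bash
python3 -c "
from h import *
go([*bl(-.027),.112])
s=viewer.grab_frame('side')[:,:,::-1];cv2.imwrite('pics/d2.png',cv2.resize(s[100:240,190:330],None,fx=4,fy=4,interpolation=cv2.INTER_CUBIC))"
```

```text
t8.80 pos [ 0.5282 -0.2082  0.1114] shift [ 0.6  0.7 -0.6] turn [0.001 0.001 0.   ] q [-0.4   0.51  1.83  0.    0.8  -1.18] F [-1.7  0.7  0.6] gap 40.1
```

View pics/d2.png

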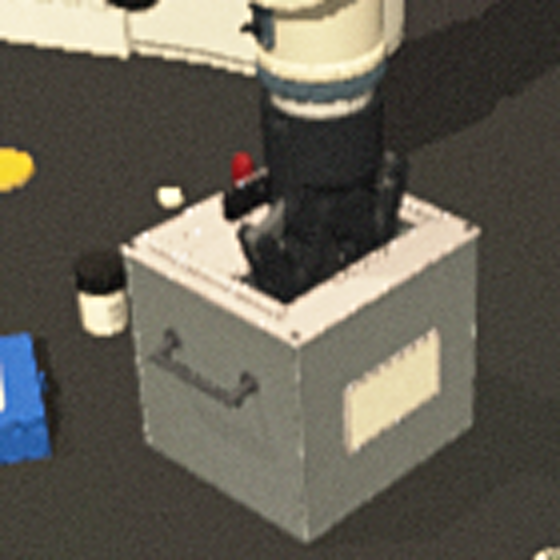

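The gripper is open deep in the slot and no vial shows above the top surface. I'll lift out.

>>> servo_tool --claw '[40,40,40,40,40]' --delta_pos '[[0,0,0],[0,0,-30],[0,0,-40],[0,0,-50],[0,0,-40]]' --delta_rot '[[0,0,0],[0,0,0],[0,0,0],[0,0,0],[0,0,0]]'

```text
time: 9.48
ee_pos: [0.5287, -0.2085, 0.2738]
eef_rot: [1.2, 2.899, 0.001]
ft_force: [0.2, -0.0, 0.3]
finger_gap: 0.468
finger_force: 0.0
```

```bash
python3 -c "
from h import *
go([.5035,.100,.12])"
```

```text
t9.47 pos [ 0.5287 -0.2085  0.2738] shift [236.5 200.1 153.2] turn [0.002 0.004 0.   ] q [-0.4   0.29  1.72  0.    1.13 -1.18] F [ 0.2 -0.   0.3] gap 40.0
```

>>> servo_tool --claw '[60,60,60,60,60]' --delta_pos '[[25,21.1,0],[44,37.2,0],[44,37.2,0],[44,37.2,0],[44,37.2,10]]' --delta_rot '[[0,0,0],[0,0,0],[0,0,0],[0,0,0],[0,0,0]]'

```text
time: 10.1
ee_pos: [0.5067, 0.0559, 0.2624]
eef_rot: [1.2, 2.898, 0.004]
ft_force: [-0.0, 0.1, -0.2]
finger_gap: 0.703
finger_force: 0.0
```

>>> servo_tool --claw '[60,60,60,60,60]' --delta_pos '[[35.5,30.2,20],[0,0,50],[0,0,50],[0,0,43],[0,0,0]]' --delta_rot '[[0,0,0],[0,0,0],[0,0,0],[0,0,0],[0,0,0]]'

```text
time: 10.72
ee_pos: [0.5004, 0.1003, 0.0959]
eef_rot: [-1.2, -2.9, 0.004]
ft_force: [-0.6, 0.5, 0.5]
finger_gap: 0.701
finger_force: 0.0
```

```bash
python3 - <<'E'
from h import *
go([.5035,.100,.008])
s=viewer.grab_frame('side')[:,:,::-1]
k=lambda x,y,w,h:cv2.resize(s[y:y+h,x:x+w],(400,560),interpolation=cv2.INTER_CUBIC)
cv2.imwrite('pics/g2.png',np.hstack([k(220,240,100,140),k(215,125,100,140)]))
E
```

```text
t10.72 pos [0.5004 0.1003 0.0959] shift [-2.6  2.2 87.9] turn [-0.003 -0.002  0.   ] q [ 0.17  0.47  1.96 -0.    0.71 -0.61] F [-0.6  0.5  0.5] gap 59.9
```

View pics/g2.png

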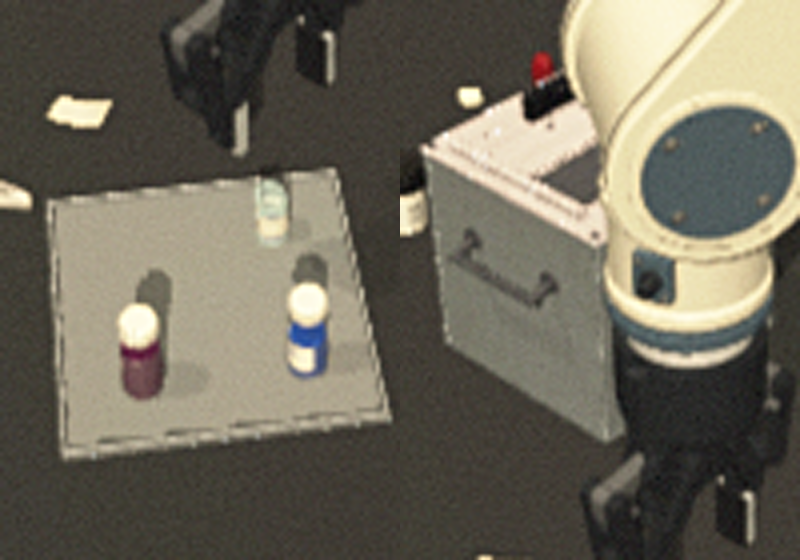

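The side view shows broken_b at crop (272,215) with the fingertips above it at (240,150) and (332,80). The bin's slot looks closed and empty of glass. I'll check the alignment by projection.

```bash
python3 - <<'E'
from h import *
c=viewer.camera_info("side");M=np.linalg.inv(c["cam_to_world"])
for p in([.5004,.1003,.103],[.5035,.1,.037],[.5035,.1,.003]):
    q=M[:3,:3]@p+M[:3,3];u=np.array([c["fx"]*q[0]/q[2]+c["cx"],c["fy"]*q[1]/q[2]+c["cy"]]);print(p,((u-[220,240])*4).round())
E
```

```text
[0.5004, 0.1003, 0.103] [271. 104.]
[0.5035, 0.1, 0.037] [267. 187.]
[0.5035, 0.1, 0.003] [267. 227.]
```

>>> servo_tool --claw '[60,60,60]' --delta_pos '[[-2.6,2.2,20],[0,0,15],[0,0,0]]' --delta_rot '[[-0.003,-0.002,0],[0,0,0],[0,0,0]]'

```text
time: 11.15
ee_pos: [0.5058, 0.1003, 0.0636]
eef_rot: [1.2, 2.899, 0.004]
ft_force: [-0.0, -0.1, 0.3]
finger_gap: 0.7
finger_force: 0.0
```

```bash
python3 -c "
from h import *
go([.5035,.100,.009])"
```

```text
t11.15 pos [0.5058 0.1003 0.0636] shift [ 1.6 -2.1 54.5] turn [0.004 0.003 0.   ] q [ 0.17  0.53  1.97 -0.    0.64 -0.61] F [-0.  -0.1  0.3] gap 59.8
```

>>> servo_tool --claw '[60,60,60,60]' --delta_pos '[[0.5,-1,20],[0,0,20],[0,0,14],[0,0,0]]' --delta_rot '[[0.003,0.002,0],[0,0,0],[0,0,0],[0,0,0]]'

```text
time: 11.65
ee_pos: [0.504, 0.0999, 0.0081]
eef_rot: [-1.201, -2.902, 0.001]
ft_force: [0.8, 0.5, 0.3]
finger_gap: 0.702
finger_force: 0.0
```

>>> servo_tool --claw '[15,10,10,10,10]' --delta_pos '[[0,0,0],[0,0,0],[0,0,0],[0,0,0],[0,0,0]]' --delta_rot '[[0,0,0],[0,0,0],[0,0,0],[0,0,0],[0,0,0]]'

```text
time: 12.28
ee_pos: [0.5053, 0.1001, 0.0098]
eef_rot: [1.201, 2.901, 0.002]
ft_force: [-1.1, -0.1, 6.1]
finger_gap: 0.199
finger_force: 24.7
```

>>> servo_tool --claw '[10,10,10,10,10]' --delta_pos '[[0,0,-15],[0,0,-40],[0,0,-60],[0,0,-60],[0,0,-60]]' --delta_rot '[[0,0,0],[0,0,0],[0,0,0],[0,0,0],[0,0,0]]'

```text
time: 12.9
ee_pos: [0.5039, 0.0999, 0.247]
eef_rot: [1.201, 2.901, 0.001]
ft_force: [1.3, -0.3, -0.5]
finger_gap: 0.202
finger_force: 24.5
```

```bash
python3 -c "
from h import *
go([*bl(-.027),.265])"
```

```text
t12.90 pos [0.5039 0.0999 0.247 ] shift [-234.3 -200.   -17.9] turn [0.002 0.001 0.   ] q [ 0.17  0.24  1.86 -0.    1.04 -0.61] F [ 1.3 -0.3 -0.5] gap 17.3
```

Gripped as before, with a gap of 17 mm and 24.5 N. Now to the bin.

>>> servo_tool --claw '[10,10,10,10,10]' --delta_pos '[[-25,-21.3,-15],[-44,-37.6,-5],[-44,-37.6,0],[-44,-37.6,0],[-44,-37.6,0]]' --delta_rot '[[0,0,0],[0,0,0],[0,0,0],[0,0,0],[0,0,0]]'

```text
time: 13.52
ee_pos: [0.5249, -0.1653, 0.2653]
eef_rot: [1.2, 2.901, 0.001]
ft_force: [0.7, 0.8, -0.3]
finger_gap: 0.197
finger_force: 24.5
```

>>> servo_tool --claw '[10,10,10]' --delta_pos '[[-25,-21,0],[-8.3,-7.3,0],[0,0,0]]' --delta_rot '[[0,0,0],[0,0,0],[0,0,0]]'

```text
time: 13.9
ee_pos: [0.5286, -0.207, 0.2645]
eef_rot: [1.202, 2.901, 0.001]
ft_force: [0.1, 0.9, -0.7]
finger_gap: 0.2
finger_force: 24.5
```

```bash
python3 -c "
from h import *
go([*bl(-.027),.112])"
```

```text
t13.90 pos [ 0.5286 -0.207   0.2645] shift [  0.2  -0.5 152.5] turn [ 0.001  0.001 -0.001] q [-0.39  0.3   1.73  0.    1.11 -1.18] F [ 0.1  0.9 -0.7] gap 17.1
```

>>> servo_tool --claw '[10,10,10,10,10]' --delta_pos '[[0,0,40],[0,0,35],[0,0,20],[0,0,15],[0,0,10]]' --delta_rot '[[0,0,0],[0,0,0],[0,0,0],[0,0,0],[0,0,0]]'

```text
time: 14.52
ee_pos: [0.5293, -0.2062, 0.1441]
eef_rot: [1.199, 2.902, 0.001]
ft_force: [-0.2, 1.1, 2.4]
finger_gap: 0.198
finger_force: 24.7
```

>>> servo_tool --claw '[10,10,10,10]' --delta_pos '[[0,0,16],[0,0,12],[0,0,5],[0,0,0]]' --delta_rot '[[0,0,0],[0,0,0],[0,0,0],[0,0,0]]'

```text
time: 15.02
ee_pos: [0.5284, -0.2068, 0.1105]
eef_rot: [-1.201, -2.902, -0.001]
ft_force: [-1.1, 1.4, -2.3]
finger_gap: 0.199
finger_force: 25.5
```

>>> servo_tool --claw '[40,40,40,40,40]' --delta_pos '[[0,0,0],[0,0,0],[0,0,0],[0,0,0],[0,0,0]]' --delta_rot '[[0,0,0],[0,0,0],[0,0,0],[0,0,0],[0,0,0]]'

```text
time: 15.65
ee_pos: [0.5292, -0.2072, 0.1114]
eef_rot: [1.201, 2.901, 0.001]
ft_force: [-1.1, 0.4, 0.4]
finger_gap: 0.468
finger_force: 0.8
```

>>> servo_tool --claw '[40,40,40,40,40]' --delta_pos '[[0,0,0],[0,0,-30],[0,0,-40],[0,0,-50],[0,0,-20]]' --delta_rot '[[0,0,0],[0,0,0],[0,0,0],[0,0,0],[0,0,0]]'

```text
time: 16.27
ee_pos: [0.5307, -0.2079, 0.2549]
eef_rot: [1.198, 2.896, 0.001]
ft_force: [0.0, -0.4, -0.7]
finger_gap: 0.469
finger_force: 0.0
```

```bash
python3 -c "
from h import *
go([*bl(.075),.25])"
```

```text
t16.27 pos [ 0.5307 -0.2079  0.2549] shift [-99.7  -1.3   5.5] turn [0.003 0.007 0.   ] q [-0.39  0.31  1.74  0.    1.08 -1.18] F [ 0.  -0.4 -0.7] gap 40.1
```

>>> servo_tool --claw '[0,0,0,0]' --delta_pos '[[-50,-1,-5],[-40,0,0],[-10,0,0],[0,0,0]]' --delta_rot '[[0.003,0.007,0],[0,0,0],[0,0,0],[0,0,0]]'

```text
time: 16.77
ee_pos: [0.5988, -0.2786, 0.2555]
eef_rot: [-1.199, -2.896, -0.001]
ft_force: [-0.5, 0.4, -0.1]
finger_gap: 0.003
finger_force: 0.0
```

```bash
python3 - <<'E'
from h import *
go([*bl(.075),.182])
s=viewer.grab_frame('side')[:,:,::-1];t=viewer.grab_frame('top')[:,:,::-1]
k=lambda s,x,y,w,h:cv2.resize(s[y:y+h,x:x+w],(400,400),interpolation=cv2.INTER_CUBIC)
cv2.imwrite('pics/p1.png',np.hstack([k(s,205,90,120,120),k(t,305,135,130,130)]))
E
```

```text
t16.77 pos [ 0.5988 -0.2786  0.2555] shift [-2.2  0.8 73.5] turn [-0.002 -0.007 -0.   ] q [-0.45  0.45  1.52  0.    1.17 -1.24] F [-0.5  0.4 -0.1] gap 0.2
```

View pics/p1.png

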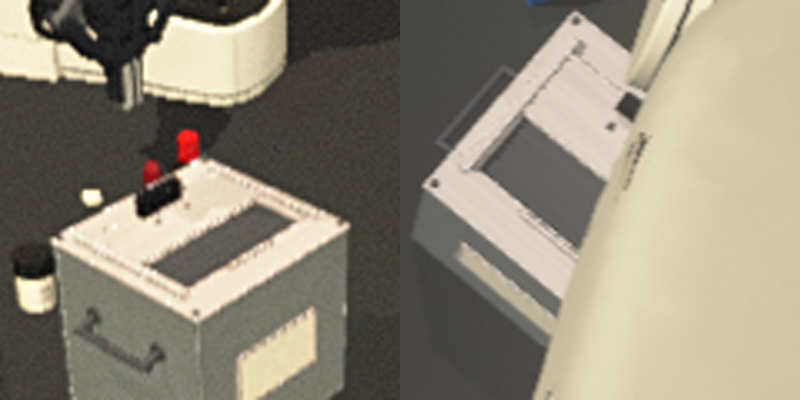

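The flap is shut at side crop (222,250), with no glass on or near the bin. The tab is at (158,197) and the shut fingers are behind and above it. I'll descend behind the tab.

>>> servo_tool --claw '[0,0,0,0]' --delta_pos '[[-3,1,30],[0,0,25],[0,0,13],[0,0,0]]' --delta_rot '[[-0.002,-0.007,0],[0,0,0],[0,0,0],[0,0,0]]'

```text
time: 17.38
ee_pos: [0.6009, -0.2792, 0.1874]
eef_rot: [-1.201, -2.902, 0.0]
ft_force: [0.1, 0.2, 0.6]
finger_gap: 0.001
finger_force: 0.0
```

```bash
python3 - <<'E'
from h import *
go([*bl(.006),.182])
E
```

```text
t17.38 pos [ 0.6009 -0.2792  0.1874] shift [69.2 -0.4  5.4] turn [-0.001 -0.001  0.001] q [-0.45  0.53  1.57 -0.    1.04 -1.24] F [0.1 0.2 0.6] gap 0.0
```

>>> servo_tool --claw '[0,0,0,0,0]' --delta_pos '[[0,0,4],[10,0,0],[12,0,0],[12,0,0],[12,0,0]]' --delta_rot '[[0,0,0],[0,0,0],[0,0,0],[0,0,0],[0,0,0]]'

```text
time: 18.0
ee_pos: [0.5687, -0.2469, 0.1844]
eef_rot: [1.2, 2.901, -0.001]
ft_force: [0.6, -1.6, 1.3]
finger_gap: -0.003
finger_force: 0.9
```

```bash
python3 - <<'E'
from h import *
go([*bl(.006),.183])
E
```

```text
t18.00 pos [ 0.5687 -0.2469  0.1844] shift [23.6 -0.5  1.4] turn [0.    0.002 0.   ] q [-0.43  0.47  1.68 -0.    0.99 -1.21] F [ 0.6 -1.6  1.3] gap -0.3
```

>>> servo_tool --claw '[0,0,0,0,0]' --delta_pos '[[8,0,0],[7,0,0],[4,0,0],[2,0,0],[1,0,0]]' --delta_rot '[[0,0,0],[0,0,0],[0,0,0],[0,0,0],[0,0,0]]'

```text
time: 18.62
ee_pos: [0.5537, -0.2318, 0.1839]
eef_rot: [1.201, 2.902, -0.001]
ft_force: [2.0, -2.9, 1.2]
finger_gap: 0.002
finger_force: 1.9
```

>>> servo_tool --claw '[0,0,0]' --delta_pos '[[2,0,0],[1,0,0],[0,0,0]]' --delta_rot '[[0,0,0],[0,0,0],[0,0,0]]'

```text
time: 19.0
ee_pos: [0.5536, -0.2317, 0.1841]
eef_rot: [1.199, 2.896, -0.003]
ft_force: [7.7, -8.1, -5.7]
finger_gap: 0.002
finger_force: 6.0
```

>>> servo_tool --claw '[0,0,0]' --delta_pos '[[2,0,0],[1,0,0],[0,0,0]]' --delta_rot '[[0,0,0],[0,0,0],[0,0,0]]'

```text
time: 19.38
ee_pos: [0.5535, -0.2316, 0.1844]
eef_rot: [1.196, 2.891, -0.006]
ft_force: [13.8, -16.3, -12.3]
finger_gap: -0.0
finger_force: 11.0
```

>>> servo_tool --claw '[0,0,0,0,0]' --delta_pos '[[-10,0,0],[-15,0,0],[-5,0,-20],[0,0,-40],[-60,0,-40]]' --delta_rot '[[0,0,0],[0,0,0],[0,0,0],[0,0,0],[0,0,0]]'

```text
time: 20.0
ee_pos: [0.6059, -0.2839, 0.2794]
eef_rot: [-1.198, -2.901, -0.001]
ft_force: [1.8, -1.6, -0.4]
finger_gap: 0.0
finger_force: 0.0
```

>>> servo_tool --claw '[0,0,0,0]' --delta_pos '[[-40,-40,0],[-40,-40,0],[0,-50,0],[0,0,0]]' --delta_rot '[[0,0,0],[0,0,0],[0,0,0],[0,0,0]]'

```text
time: 20.5
ee_pos: [0.5696, -0.4367, 0.2779]
eef_rot: [-1.207, -2.899, 0.0]
ft_force: [0.5, 0.5, 0.1]
finger_gap: 0.001
finger_force: 0.0
```

```bash
python3 - <<'E'
from h import *
go([*bl(.006),.183])
s=viewer.grab_frame('side')[:,:,::-1];t=viewer.grab_frame('top')[:,:,::-1]
k=lambda s,x,y,w,h:cv2.resize(s[y:y+h,x:x+w],(400,h*400//w),interpolation=cv2.INTER_CUBIC)
cv2.imwrite('pics/e1.png',np.hstack([k(s,205,120,160,240),k(t,285,120,160,240)]))
E
```

```text
t20.50 pos [ 0.5696 -0.4367  0.2779] shift [158.8 132.6  95. ] turn [-0.001 -0.001 -0.004] q [-0.67  0.52  1.36 -0.    1.26 -1.45] F [0.5 0.5 0.1] gap 0.1
```

View pics/e1.png

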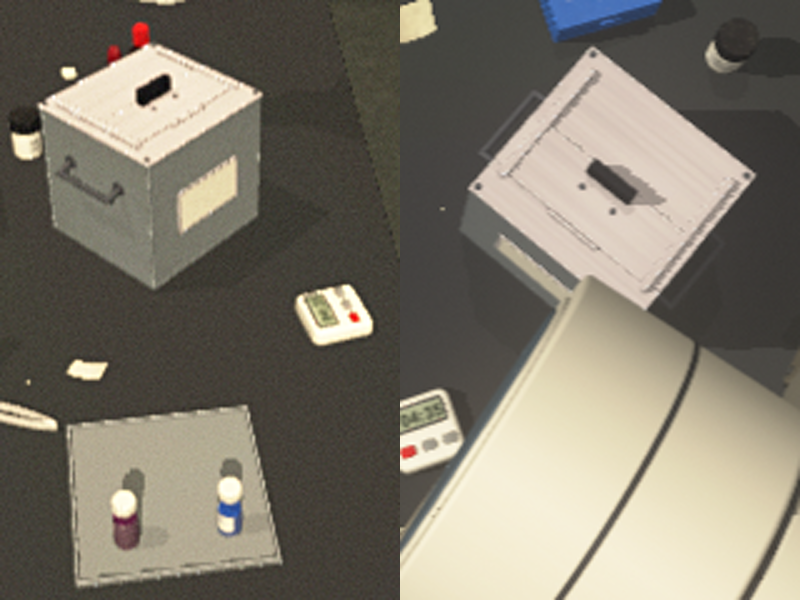

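The plate covers the slot completely, with the tab now at top crop (612,180). Both capped vials still stand at side crop (125,518) and (230,505), and the arm is clear of everything. I'll hand in.

```bash
python3 -c "
from plant import env
print(env.hand_in())"
```

```text
the job is handed in; nothing more can be done
None
```

I posted both broken vials through the flap into the bin, slid the closure plate home to its end stop, left the two capped vials standing, and handed the job in at about 20.5 s. The bin's inside isn't visible, so I'm judging the drops from the shut flap and no glass showing outside.

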